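# Unlock the keyboard tester and start it

## Robot

A 6-joint arm with a two-finger parallel gripper is mounted at the origin on the work surface. World frame = base frame: x ahead of the robot, y to its left, z up, the work surface at z = 0. Lengths are in mm, angles in rad, forces in N, time in s.
With the tool pointing down it reaches from about 275 to 850 mm from the base axis. Payload 19 kg.
Tool frame: the origin (TCP) lies at the very end of the fingers, on their centre line; the grasp point (between the pads) lies 19 mm behind it (ctrl.grasp_offset is the distance from the TCP to the grasp point, in mm); z points along the fingers, y is the line along which they close (so a half turn about z gives the same grasp; the last joint's range is limited). The gripper opens to 85 mm and grips with 20 to 120 N. Pads are 22 mm wide; open, the fingers measure 114 mm over their backs; the gripper's body (76 mm by 85 mm) begins 54 mm behind the grasp point. The pads swing forward as they close: fully open they stand 13 mm farther back than shut.
Start: joints at [-1.272, 0.15, 1.437, -0, 1.554, -0.134], TCP at [241.134, -521.962, 231.267] pointing down, gripper open.
Joint ranges: [-2.8, 2.8], [-0.68, 2.1], [0.12, 2.68], [-1.39, 4.53], [0.16, 2.79], [-2.81, 2.81]. Speed limits (rad/s): [1.89, 1.89, 2.22, 3.01, 3.01, 3.01].

## Interface

Orientations are given as [roll, pitch, yaw] about the fixed x, y, z axes, in that order (R = Rz(yaw) Ry(pitch) Rx(roll)).
In Python, from plant import ctrl gives the robot as it stands.
- The arm moves only by the tool apply_moves, never from a script. Its argument "motion" is a list of rows, each a list of 7 numbers: the turn, a rotation vector about the world's x, y, z in rad, then the shift along the world's x, y, z in cm, then the opening in per cent of the stroke, from 0 (shut) to 100 (fully open). In form: [[wx, wy, wz, x, y, z, jaw], ...]. A call has 1 to 10 rows; each row is the pose to reach, as a shift and turn from the pose commanded when the call began; what a row does not reach only later rows make up. A row lasts 1/10 s, in which the tool goes at most 50 mm and 8.59 degrees, less where a joint would pass 70% of its speed; a pose out of reach is approached as far as the arm can. A call with a gripper value outside its range is refused whole. The fingers move at their own pace and stop on an object; the grip force is fixed at half the most. Time passes only in rows, so rows that repeat a pose let the fingers close. It gives the time, the measured TCP pose, the force, the opening and the grip force at its end, in the units of the state.
- ctrl.read_state(): the state, without advancing time (a new reading comes with each control period).
- ctrl.get_image(name): name is "scene" or "side" or "wrist"; returns a dict with "image" (384x512x3 uint8, red, green, blue), "depth" (384x512 float32, mm along the optical axis (not along the pixel's ray), 0 where there is no reading), "camera_matrix" (3x3 intrinsics, pixels), "k1" (the pictures are not rectified: a ray, as slopes to the right and down, at radius r is drawn at 1 + k1 r^2 times it, then the intrinsics apply), "R" (3x3) and "t" (3): a world point X has camera coordinates R X + t; the wrist camera has in their place "hand_eye" (4x4, takes a point from camera to tool coordinates, whose origin is the TCP and whose axes are the flange's). Camera axes: x right, y down, z forward; pixel columns grow to the right and rows downward; lengths in mm; the calibration is good to about 2 mm. A picture is of the moment at which its call begins: read the wrist's pose just before it.
- ctrl.sign_off(): hands the job in; it is judged then, once.
The state is a dict: "clock": time; "q": joint angles; "dq": joint speeds; "tau": joint torques, N m; "position": TCP position; "ee_rot": TCP orientation; "wrist_force": force on the tool from outside, world axes, zero at the start; "ft_torque": the same for the moment, N m; "gripper_width": finger opening in mm; "grasp_force": force on a finger pad.
Only numpy, scipy, OpenCV 4.12 (cv2) and the standard library are available. Lean on these libraries where they do the work, as an engineer would, in place of code of your own. Each camera call takes 0.05 s, during which the arm holds its last target. There are 200 camera calls.

## Task

On this keyboard-repair bench stand two testers that look alike; start the one with the yellow lock tab. Slide its yellow tab fully aside off the green button, then press that green button all the way down and let it spring back, leaving the tab open. Do not touch the other tester, the one with the blue tab.

Things in the scene. Friction and masses are not known exactly. Their poses are not given: they have to be found in the camera images.
- tester: The tester to start: beige box 130 mm (x) by 200 (y) by 60 high, fixed, level, yaw within 25 degrees. Origin: centre of its underside. Two steel rails along y on its top, 14 mm tall, inner faces at x = -26 and +26 mm, carry the yellow tab, which slides along the tester's +y.
- fin_top (a point): Top centre of the upright fin on the yellow tab, 106 mm above the bench; moves with the tab, axes as the tester's. Fin: 34 mm wide (x), 8 thick (y), 27 tall. It stands on the tab's flat plate, 66 (x) by 60 (y) by 5 mm, top face 79 mm above the bench, plate centre 22 mm to the -y side of the fin. Tab shut: fin at tester x = 0, y = -23 mm; fully open: y = +42 mm.
- lock_tab (a joint): How far the yellow tab has been slid along the tester's +y, in m: 0 shut (covers the button), 0.065 fully open at its stop (the plate is then clear of the button by 18 mm). Starts 0 to 0.01. Slides with about 2 N of friction and stays where it is left.
- button_top (a point): Centre of the round green button's top face, 34 mm in diameter, at tester x = 0, y = -45 mm, axes as the tester's; hidden under the plate while the tab is shut. 73 mm above the bench when up, 66 mm when fully pressed; the box top around it is 60 mm above the bench.
- start_button (a joint): How far the green button is pressed down, in m: 0 up, 0.007 fully down. A spring pushes it back up; it takes about 2 N to begin and 5 N to hold it fully down.
- blue_tester: The other tester, not to be touched: the same box and layout, but its lock tab is blue. Origin: centre of its underside, axes as for the first.
Mind the look-alikes: they are no part of the job. Leave any pink or red look-alike of the tester alone.

How it is judged:
By the outcome, as a careful person would: the job done as asked, in the order asked, and still so for the second after the job is handed in, with the robot touching nothing.
It also fails if it takes over 32 s, if anything falls off the work surface, if the arm or the gripper's body presses on something with over 40 N, if the wrist force passes 120 N, or if a joint passes its speed limit or range.

## Working session

There is one attempt and no reset: what is moved stays moved. The work goes in short steps, Python scripts to look and compute and a tool call to move; the robot and the scene stay as the last step left them, time stands still between calls to the robot, and variables do not carry over. Pictures are saved under pics/ and viewed, at most 10 in all, crops included, and the job is handed in when it is done.

Besides the shell and the picture viewer there is one more tool, called in YAML: its name, and indented under it one key for each argument. apply_moves: Moves the arm, as the interface text tells. Its arguments: {"type":"object","properties":{"motion":{"type":"array"}},"required":["motion"]}

```bash
mkdir -p pics; cat > h.py <<'E'
import numpy as np, cv2
from plant import ctrl
def px2w(d,u,v):
    K=d["camera_matrix"];k=d["k1"];z=d["depth"][v,u]
    p=cv2.undistortPoints(np.array([[[u,v]]],np.float64),K,np.array([k,0,0,0.]))[0,0] if np.size(u)==1 else cv2.undistortPoints(np.stack([u,v],-1)[:,None].astype(float),K,np.array([k,0,0,0.]))[:,0]
    p=np.atleast_2d(p); z=np.atleast_1d(z)
    c=np.c_[p*z[:,None],z]
    return (c-d["t"])@d["R"]
E
python3 - <<'E'
from h import *
a=ctrl.get_image("scene");b=ctrl.get_image("side")
np.savez("s.npz",**a);np.savez("d.npz",**b)
cv2.imwrite("pics/a.png",cv2.cvtColor(a["image"],4));cv2.imwrite("pics/b.png",cv2.cvtColor(b["image"],4))
print(ctrl.read_state())
E
```

```text
{'clock': 0.1, 'q': array([-1.27200584e+00,  1.50896988e-01,  1.43793203e+00,  2.86571114e-05,
        1.55381281e+00, -1.33992914e-01]), 'dq': array([-0.00069093, -0.00142325, -0.00087824,  0.00063082,  0.00010295,
        0.00125153]), 'tau': array([ 4.20467259e-03, -7.14384627e+01, -5.71790671e+01, -1.37626962e-04,
        7.27643230e-03,  8.58105454e-05]), 'position': array([ 241.08411291, -521.77900151,  230.77544951]), 'ee_rot': array([-3.14055671e+00, -1.68557362e-04,  4.32782810e-01]), 'wrist_force': array([-0.21583353,  0.02603789, -0.16578292]), 'ft_torque': array([0.041619  , 0.08570032, 0.01704961]), 'grasp_force': 0.0, 'gripper_width': 85.3763365307074}
```

View pics/a.png

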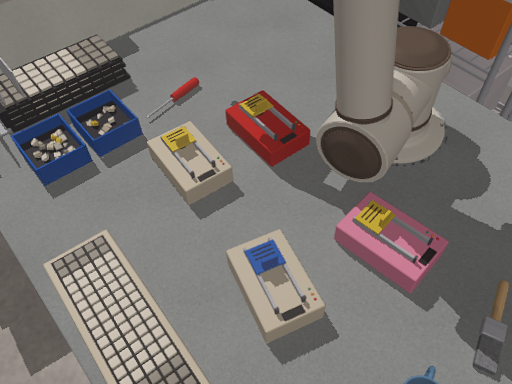

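View pics/b.png

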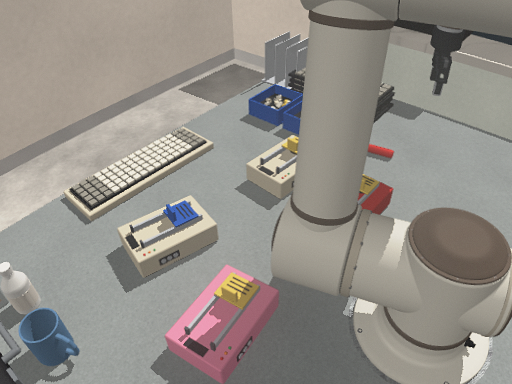

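The scene view shows four candidates: beige with a yellow tab (190,160), red with yellow (267,125), pink with yellow (390,240) and beige with blue (275,283). By the description, the target is the beige one at (190,160). I'll check it with a crop and measure it.

```bash
python3 - <<'E'
from h import *
a=dict(np.load("s.npz"))
im=a["image"]; cv2.imwrite("pics/c.png",cv2.cvtColor(cv2.resize(im[110:210,135:245],None,fx=5,fy=5,interpolation=2),4))
vv,uu=np.mgrid[110:210,135:245]; u=uu.ravel();v=vv.ravel()
P=px2w(a,u,v); C=im[v,u].astype(int); h=cv2.cvtColor(im,cv2.COLOR_RGB2HSV)[v,u].astype(int)
ok=a["depth"][v,u]>0
top=ok&(abs(P[:,2]-60)<5)&(h[:,1]<110)
print(top.sum(), np.median(P[top],0))
yel=ok&(h[:,0]>18)&(h[:,0]<35)&(h[:,1]>150)
pl=yel&(abs(P[:,2]-79)<5); fin=yel&(P[:,2]>100)
allb=ok&(P[:,2]>54)&(P[:,2]<66)
n,l,st,ce=cv2.connectedComponentsWithStats(((P[:,2]>53)&ok).reshape(100,110).astype(np.uint8))
k=l[50,55]; print(k,st)
m=(l.ravel()==np.argmax(np.bincount(l.ravel()[(l.ravel()>0)])))
r=cv2.minAreaRect(P[m][:,:2].astype(np.float32)); print("box",r,cv2.boxPoints(r))
r=cv2.minAreaRect(P[m&(P[:,2]<66)][:,:2].astype(np.float32)); print("box2",r)
for n_,s in(("plate",pl),("fin",fin)):
    print(n_,s.sum(),P[s].mean(0),cv2.minAreaRect(P[s][:,:2].astype(np.float32)))
# other testers' rough locations
for n_,(x,y) in dict(red=(267,125),blue=(290,300),pink=(390,250)).items(): print(n_,px2w(a,x,y))
E
```

```text
2383 [ 519.1814206  -200.96591529   59.03996822]
3 [[   0    0  110  100 7559]
 [  90    0   20   21  219]
 [   0    5    4    7   16]
 [  12   11   85   73 3206]]
box ((510.2792663574219, -225.1878662109375), (205.0752410888672, 130.6392059326172), 85.8850326538086) [[ 437.77014  -322.77393 ]
 [ 568.0726   -332.14838 ]
 [ 582.7884   -127.60181 ]
 [ 452.48596  -118.227356]]
box2 ((510.2792663574219, -225.1878662109375), (205.0752410888672, 130.6392059326172), 85.8850326538086)
plate 297 [ 510.90770602 -265.30495982   78.00807061] ((507.4063720703125, -267.4283752441406), (61.587059020996094, 64.32218933105469), 85.63933563232422)
fin 48 [ 508.19596813 -245.3879651   103.51507632] ((507.8063659667969, -245.3037109375), (10.98736572265625, 32.67277145385742), 88.16998291015625)
red [[ 296.28603127 -175.57410027   56.40826753]]
blue [[575.94772471 226.03426972  57.95566938]]
pink [[340.31222997 275.70738786  57.8032243 ]]
```

View pics/c.png

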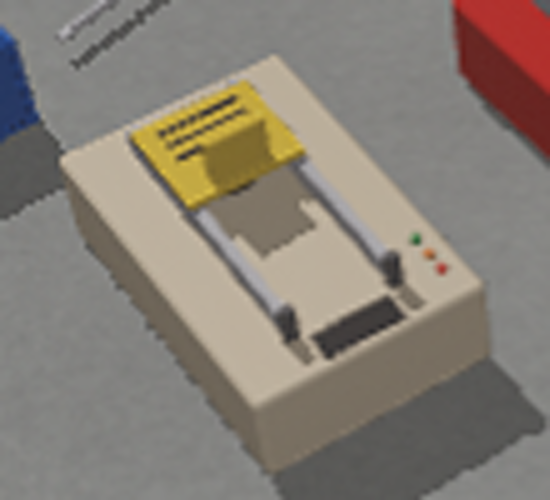

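The crop confirms the beige box with the yellow tab nearly shut. The tester centre is about (511,-225) with a yaw of about -4.1°. The fin is at (508,-245), which matches a shut tab to within 2 mm. The button should be near (508,-270). My plan is to push the fin with shut fingers, then press the button.

apply_moves:
  motion:
    - [0, 0, -0.504, 26.6, 23.7, -3, 0]
    - [0, 0, -0.504, 26.6, 23.7, -3, 0]
    - [0, 0, -0.504, 26.6, 23.7, -3, 0]
    - [0, 0, -0.504, 26.6, 23.7, -3, 0]
    - [0, 0, -0.504, 26.6, 23.7, -3, 0]
    - [0, 0, -0.504, 26.6, 23.7, -3, 0]
    - [0, 0, -0.504, 26.6, 23.7, -3, 0]
    - [0, 0, -0.504, 26.6, 23.7, -3, 0]
    - [0, 0, -0.504, 26.6, 23.7, -3, 0]
    - [0, 0, -0.504, 26.6, 23.7, -3, 0]

```text
clock: 1.1
position: [507.2, -284.6, 200.9]
ee_rot: [-3.141, 0.001, -0.07]
wrist_force: [0.1, -0.9, 0.0]
gripper_width: 0.2
grasp_force: 0.0
```

```bash
cat >> h.py <<'E'
from scipy.spatial.transform import Rotation as Ro
def wrist():
    s=ctrl.read_state(); d=ctrl.get_image("wrist"); H=d["hand_eye"]
    Rt=Ro.from_euler("xyz",s["ee_rot"]).as_matrix()
    Rw=Rt@H[:3,:3]; tw=Rt@H[:3,3]+s["position"]
    d["R"]=Rw.T; d["t"]=-Rw.T@tw; return s,d
def seg(d,lo,hi,zlo,zhi,smin):
    v,u=np.mgrid[0:384,0:512]; v=v.ravel();u=u.ravel(); P=px2w(d,u,v)
    h=cv2.cvtColor(d["image"],cv2.COLOR_RGB2HSV)[v,u].astype(int)
    m=(d["depth"][v,u]>0)&(h[:,0]>=lo)&(h[:,0]<=hi)&(h[:,1]>smin)&(P[:,2]>zlo)&(P[:,2]<zhi)
    m&=np.linalg.norm(P[:,:2]-[510,-225],axis=1)<120
    return P[m]
E
python3 - <<'E'
from h import *
s,d=wrist(); cv2.imwrite("pics/w1.png",cv2.cvtColor(d["image"],4))
for n,a in (("fin",(18,35,102,112,150)),("plate",(18,35,74,84,150)),("box",(0,40,56,64,10))):
    P=seg(d,*a); print(n,len(P),P.mean(0) if len(P) else 0, cv2.minAreaRect(P[:,:2].astype(np.float32)) if len(P) else 0)
E
```

```text
fin 442 [ 506.37423666 -246.72793383  104.66874596] ((505.8898010253906, -246.49583435058594), (7.897613525390625, 33.5922737121582), 85.54662322998047)
plate 4345 [ 506.0774768  -270.47728115   78.0939873 ] ((503.83404541015625, -268.16510009765625), (59.3665885925293, 65.42884826660156), 86.1026382446289)
box 22443 [ 516.45926799 -221.09373902   59.01068765] ((507.4749450683594, -225.041015625), (199.890380859375, 128.926513671875), 85.96830749511719)
```

View pics/w1.png

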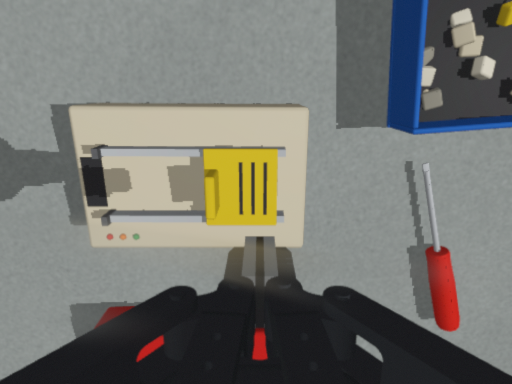

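The wrist view shows the fin at (211,194), with the shut fingers at (260,240) behind it on the -y side. Both measurements agree to within about 2 mm, so I'll go down to z of about 89.

apply_moves:
  motion:
    - [0, 0, 0, -0.1, 0, -4, 0]
    - [0, 0, 0, -0.1, 0, -8, 0]
    - [0, 0, 0, -0.1, 0, -10, 0]
    - [0, 0, 0, -0.1, 0, -11.2, 0]
    - [0, 0, 0, -0.1, 0, -11.2, 0]
    - [0, 0, 0, -0.1, 0, -11.2, 0]

```text
clock: 1.75
position: [506.3, -285.7, 90.4]
ee_rot: [3.141, -0.001, -0.072]
wrist_force: [0.2, 1.1, -0.0]
gripper_width: 0.0
grasp_force: 0.0
```

apply_moves:
  motion:
    - [0, 0, 0, 0.05, 0.8, 0, 0]
    - [0, 0, 0, 0.1, 1.6, 0, 0]
    - [0, 0, 0, 0.2, 2.4, 0, 0]
    - [0, 0, 0, 0.2, 3.2, 0, 0]
    - [0, 0, 0, 0.3, 4, 0, 0]
    - [0, 0, 0, 0.35, 4.8, 0, 0]
    - [0, 0, 0, 0.4, 5.6, 0, 0]
    - [0, 0, 0, 0.45, 6.4, 0, 0]
    - [0, 0, 0, 0.5, 7.1, 0, 0]
    - [0, 0, 0, 0.55, 7.8, 0, 0]

```text
clock: 2.75
position: [511.7, -206.4, 89.3]
ee_rot: [-3.142, -0.0, -0.071]
wrist_force: [0.9, -2.6, 0.8]
gripper_width: -0.1
grasp_force: 1.2
```

Contact reads about 2.6 N, so the fin is moving. I'll creep towards the stop.

apply_moves:
  motion:
    - [0, 0, 0, 0, 0.2, 0, 0]
    - [0, 0, 0, 0, 0.4, 0, 0]
    - [0, 0, 0, 0, 0.5, 0, 0]
    - [0, 0, 0, 0, 0.5, 0, 0]

```text
clock: 3.15
position: [511.5, -201.9, 89.2]
ee_rot: [-3.141, 0.0, -0.071]
wrist_force: [1.0, -0.3, -0.1]
gripper_width: -0.1
grasp_force: 0.2
```

```bash
python3 - <<'E'
from h import *
s,d=wrist(); a=ctrl.get_image("scene"); cv2.imwrite("pics/w2.png",cv2.cvtColor(np.hstack([d["image"][:300],a["image"][60:360]])[:,:],4)[:, :800])
for D in (d,a):
  for n,x in (("fin",(18,35,102,112,150)),("plate",(18,35,74,84,150))):
    P=seg(D,*x); print(n,len(P),P.mean(0) if len(P) else 0, cv2.minAreaRect(P[:,:2].astype(np.float32)) if len(P) else 0)
E
```

```text
fin 740 [ 517.70550292 -184.34699366  104.76583658] ((520.0254516601562, -193.59210205078125), (21.327892303466797, 38.88645553588867), 21.748340606689453)
plate 7228 [ 523.2730683  -210.84019344   78.0553619 ] ((511.29718017578125, -205.73265075683594), (60.143924713134766, 60.527549743652344), 85.57978820800781)
fin 42 [ 512.79553427 -182.64525911  104.0220349 ] ((513.3405151367188, -182.08848571777344), (33.72029113769531, 12.380596160888672), 2.66939115524292)
plate 262 [ 519.13130005 -198.15685514   78.10620022] ((512.0264892578125, -204.76559448242188), (62.839447021484375, 64.8752212524414), 86.08741760253906)
```

apply_moves:
  motion:
    - [0, 0, 0, 0, 0.1, 0, 0]
    - [0, 0, 0, 0, 0.2, 0, 0]
    - [0, 0, 0, 0, 0.2, 0, 0]

```text
clock: 3.55
position: [511.5, -201.0, 89.1]
ee_rot: [3.14, 0.0, -0.072]
wrist_force: [-0.2, -11.9, -4.7]
gripper_width: -0.2
grasp_force: 5.6
```

apply_moves:
  motion:
    - [0, 0, 0, 0, 0.1, 0, 0]
    - [0, 0, 0, 0, 0.1, 0, 0]

```text
clock: 3.75
position: [511.5, -200.8, 89.1]
ee_rot: [3.138, -0.0, -0.072]
wrist_force: [-0.1, -18.7, -5.7]
gripper_width: -0.2
grasp_force: 8.9
```

It is against the stop: 19 N with no further motion. Backing off, rising and viewing the button.

apply_moves:
  motion:
    - [0, 0, 0, -0.1, -1, 0, 0]
    - [0, 0, 0, -0.2, -2.5, 0.2, 0]
    - [0, 0, 0, -0.4, -4.5, 4, 0]
    - [0, 0, 0, -0.6, -7.1, 6, 0]
    - [0, 0, 0, -0.6, -7.1, 6, 0]
    - [0, 0, 0, -0.6, -7.1, 6, 0]
    - [0, 0, 0, -0.6, -7.1, 6, 0]

```text
clock: 4.45
position: [505.2, -269.5, 148.3]
ee_rot: [-3.14, 0.001, -0.071]
wrist_force: [0.2, -0.2, 0.1]
gripper_width: -0.2
grasp_force: 0.0
```

```bash
python3 - <<'E'
from h import *
s,d=wrist(); a=ctrl.get_image("scene"); print(s["position"],s["wrist_force"])
cv2.imwrite("pics/w3.png",cv2.cvtColor(np.hstack([d["image"][:,:],cv2.resize(a["image"][90:220,130:226],(284,384))]),4))
for D in (d,a):
  for n,x in (("fin",(18,35,102,112,150)),("plate",(18,35,74,84,150)),("btn",(40,90,64,80,80)),("box",(0,40,56,64,10))):
    P=seg(D,*x); print(n,len(P),P.mean(0) if len(P) else 0, cv2.minAreaRect(P[:,:2].astype(np.float32)) if len(P) else 0)
E
```

```text
[ 505.2376621  -269.53675329  148.2923092 ] [ 0.17621509 -0.18377087  0.13966601]
fin 469 [ 516.43063428 -184.63139457  104.59571046] ((515.9083251953125, -184.1710662841797), (7.688877105712891, 22.43143653869629), 86.09561920166016)
plate 6743 [ 511.03649716 -207.26051282   78.1228858 ] ((508.6700134277344, -205.4245147705078), (59.97091293334961, 65.5865707397461), 85.88630676269531)
btn 1805 [ 505.07359266 -270.15595504   71.71386722] ((503.94110107421875, -270.18951416015625), (32.865970611572266, 33.27854919433594), 9.989836692810059)
box 27655 [ 521.37419636 -229.35596058   59.03494348] ((506.9586486816406, -225.178955078125), (199.13047790527344, 129.02099609375), 85.77588653564453)
fin 41 [ 514.14967511 -181.97067111  104.85409935] ((513.3152465820312, -182.63487243652344), (10.22544002532959, 32.884952545166016), 89.97980499267578)
plate 337 [ 514.53106416 -203.37166742   78.06717077] ((511.8960266113281, -204.9471435546875), (63.12557601928711, 65.41312408447266), 86.13572692871094)
btn 124 [ 507.79584955 -266.73753067   70.72723798] ((506.4151916503906, -267.4033203125), (32.041561126708984, 33.098365783691406), 87.26235961914062)
box 2083 [ 516.0288876  -212.65360312   59.14191985] ((511.1277160644531, -224.6962890625), (200.91539001464844, 129.6133270263672), 86.01136779785156)
```

View pics/w3.png

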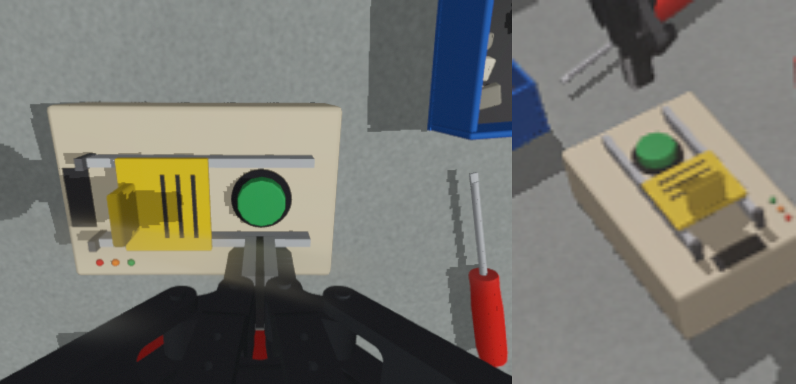

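The wrist view shows the tab open at (160,205) and the green button clear at (262,202). Measured at (505,-270), the button is directly under the TCP. I'll press straight down.

apply_moves:
  motion:
    - [0, 0, 0, 0, 0, -4, 0]
    - [0, 0, 0, 0, 0, -6.5, 0]
    - [0, 0, 0, 0, 0, -7.2, 0]
    - [0, 0, 0, 0, 0, -7.6, 0]
    - [0, 0, 0, 0, 0, -7.9, 0]
    - [0, 0, 0, 0, 0, -8.1, 0]
    - [0, 0, 0, 0, 0, -8.1, 0]

```text
clock: 5.25
position: [506.1, -270.1, 69.1]
ee_rot: [3.141, -0.001, -0.071]
wrist_force: [0.4, 2.0, 3.2]
gripper_width: -0.0
grasp_force: 1.7
```

apply_moves:
  motion:
    - [0, 0, 0, 0, 0, -0.1, 0]
    - [0, 0, 0, 0, 0, -0.2, 0]
    - [0, 0, 0, 0, 0, -0.3, 0]
    - [0, 0, 0, 0, 0, -0.4, 0]
    - [0, 0, 0, 0, 0, -0.4, 0]

```text
clock: 5.75
position: [506.2, -270.2, 65.8]
ee_rot: [3.141, -0.002, -0.071]
wrist_force: [-2.3, 5.6, 20.2]
gripper_width: 0.1
grasp_force: 10.5
```

At 20 N and z = 65.8 it has bottomed out. Releasing straight up.

apply_moves:
  motion:
    - [0, 0, 0, 0, 0, 0.5, 0]
    - [0, 0, 0, 0, 0, 1.5, 0]
    - [0, 0, 0, 0, 0, 5, 0]
    - [0, 0, 0, 0, 0, 9, 0]
    - [0, 0, 0, 0, 0, 12, 0]
    - [0, 0, 0, 0, 0, 12, 0]
    - [0, 0, 0, 0, 0, 12, 0]

```text
clock: 6.45
position: [505.5, -270.1, 184.6]
ee_rot: [3.141, -0.0, -0.071]
wrist_force: [-0.3, 0.2, -1.5]
gripper_width: -0.0
grasp_force: 0.0
```

```bash
python3 - <<'E'
from h import *
s,d=wrist(); print(s["position"],s["wrist_force"])
for n,x in (("fin",(18,35,102,112,150)),("plate",(18,35,74,84,150)),("btn",(40,90,60,80,80)),("box",(0,40,56,64,10))):
    P=seg(d,*x); print(n,len(P),np.median(P,0), cv2.minAreaRect(P[:,:2].astype(np.float32)))
E
```

```text
[ 505.51607314 -270.08689603  184.56571703] [-0.27172651  0.18159504 -1.49153434]
fin 533 [ 511.38706955 -184.49482951  104.81741463] ((510.3049011230469, -183.9152069091797), (8.049742698669434, 33.67281723022461), 86.16558837890625)
plate 5092 [ 511.99417053 -207.51057651   78.06084927] ((508.55084228515625, -205.52976989746094), (59.605682373046875, 65.89314270019531), 86.33645629882812)
btn 1517 [ 504.62600626 -269.85182519   71.82620725] ((477.6969299316406, -230.07510375976562), (37.223716735839844, 128.9448699951172), 31.110130310058594)
box 22292 [ 530.25800329 -236.95588202   59.02699224] ((507.54522705078125, -225.40615844726562), (199.22853088378906, 129.03158569335938), 86.09468078613281)
```

The button is back up (72, the same reading as before the press), the tab is still open, and the arm is clear.

```bash
python3 -c "
from plant import ctrl
print(ctrl.sign_off())"
```

```text
the job is handed in; nothing more can be done
None
```

The yellow-tab tester is started: I slid its tab fully open to the stop and left it there, then pressed the green button to the bottom and it sprang back up. The arm stayed clear of the blue tester and the look-alikes, and the job is handed in at about 6.5 s of the 32 s allowed; no verdict came back.

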